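# Put the washed sippy cup and its lid up to dry

### The job

Put the sippy cup's two parts up on the drying stand: turn the lavender cup upside down over the grey peg and lower it gently until its rim rests level on the green collar before you let go (neither dropped nor forced down; the collar's height is different every time), and set the purple lid, spout up, flat and fully home in the round recess beside the peg, without dropping it. Either may go first; leave the other things where they are.

Things in the scene. Friction and masses are not known exactly. Their poses are not given: they have to be found in the camera images.
- cup: Lavender sippy cup, a straight round beaker without handles: 60 mm outside, 54 mm bore, 100 mm tall, floor 5 mm thick. Origin at the centre of its closed end (outside); +z runs along its axis from closed end to open mouth. Starts lying in the sloping cradle, mouth low and away from the robot, +z about 20 degrees below level.
- cup_rim (a point): Centre of the cup's open mouth, on its axis, 100 mm from the closed end; axes as cup.
- lid: Purple spout lid of the cup: a round disc 56 mm across and 10 mm thick with a round spout standing on its centre (22 mm across at the disc, 18 mm at the top, top 40 mm above the underside). Origin at the centre of the underside, +z up through the spout. Starts lying spout up on the table.
- cradle: Sloping drying cradle, fixed: white foot 120 x 60 mm, two steel wire rails 34 mm apart sloping down 20 degrees towards its +x, a low wire stop at the low end. Origin at the centre of its underside; the cup lies above it along its x. The wires lie under the cup: both sides of the cup are free for fingers.
- stand: Drying stand, fixed: white plate 130 (x) x 220 (y) x 18 mm, origin under its centre. At y = -55 mm an upright grey peg, 46 mm across, tapered tip 138 mm above the table. Round it a green stop collar, 80 mm across, clamped with its top face 52 to 92 mm above the table: different every time, not reported, find it by touch or sight. At y = +55 mm the round recess.
- peg_foot (a point): On the peg's axis at the plate's top face (18 mm above the table); z up along the peg.
- recess (a point): Centre of the floor of the round recess in the stand's plate: 59.5 mm across, 8 mm deep, floor 10 mm above the table; z up.
- tin: Bystander: aluminium tin with a press lid, round, 84 mm across, 92 mm tall. Origin at its underside.
- scoop: Bystander: small steel measuring scoop, bowl 42 mm across, flat handle, lying low. Origin at its underside.
- bottle: Bystander: clear feeding bottle with a yellow cap, 58 mm across, 140 mm tall. Origin at its underside.
- jar: Bystander: glass jar with a green cap, 68 mm across, 85 mm tall. Origin at its underside.
- brush: Bystander: cleaning brush lying flat. Origin at its underside.
- teat_case: Bystander: clear plastic case 100 x 65 x 34 mm with two bottle teats in it, standing in the white pull-out tray on the left. Origin at its underside.
Mind the look-alikes: they are no part of the job. Leave any red look-alike of the cup alone. Of the things that look like the lid, take the one that is nearest to the robot's base at the start.

How it is judged:
By the outcome, as a careful person would: the job done as asked, in the order asked, and still so for the second after the job is handed in, with the robot touching nothing.
It also fails if it takes over 56 s, if anything falls off the work surface, if the arm or the gripper's body presses on something with over 40 N, if the wrist force passes 120 N, or if a joint passes its speed limit or range.

### The arm

A 6-joint arm with a two-finger parallel gripper is mounted at the origin on the work surface. World frame = base frame: x ahead of the robot, y to its left, z up, the work surface at z = 0. Lengths are in mm, angles in degrees, forces in N, time in s.
With the tool pointing down it reaches from about 300 to 850 mm from the base axis. Payload 4.2 kg.
Tool frame: the origin (TCP) lies midway between the tips of the shut fingers; the grasp point (between the pads) lies 19 mm behind it; z points along the fingers, y is the line along which they close (so a half turn about z gives the same grasp; the last joint's range is limited). The gripper opens to 91 mm and grips with 3 to 60 N. Pads are 32 mm wide; open, the fingers measure 118 mm over their backs; the gripper's body (76 mm by 178 mm) begins 60 mm behind the grasp point.
Start: joints at [70.989, 18.312, 89.639, -0, 72.044, -1.146], TCP at [176.397, 547.291, 213.976] pointing down, gripper open.
Joint ranges: [-177.97, 177.97], [-48.28, 115.42], [12.27, 149.76], [-77.06, 257.06], [2.81, 150.46], [-146.56, 146.56]. Speed limits (degrees/s): [147.25, 147.25, 180, 180, 180, 180].

### API

Orientations are given as [roll, pitch, yaw] about the fixed x, y, z axes, in that order (R = Rz(yaw) Ry(pitch) Rx(roll)).
In Python, from workcell import state, grab_frame, camera_model, workorder gives the robot as it stands.
- The arm moves only by the tool carry_out, never from a script. Its argument "commands" is a list of rows, each a list of 7 numbers: the turn, a rotation vector about the tool's x, y, z in degrees, then the shift along the tool's x, y, z in mm, then the opening, from -1 (shut) to 1 (fully open). In form: [[ax, ay, az, dx, dy, dz, hand], ...]. A call has 1 to 20 rows; each row is the pose to reach, as a shift and turn from the pose commanded when the call began, along the tool's axes at that moment; what a row does not reach only later rows make up. A row lasts 1/10 s, in which the tool goes at most 50 mm and 8.59 degrees, less where a joint would pass 70% of its speed; a pose out of reach is approached as far as the arm can. A call with a gripper value outside its range is refused whole. The fingers move at their own pace and stop on an object; "force" is the grip in N (left out, the last holds). Time passes only in rows, so rows that repeat a pose let the fingers close. It gives the time, the measured TCP pose, the force, the opening and the grip force at its end, in the units of the state.
- state(): the state, without advancing time (a new reading comes with each control period).
- grab_frame(name): name is "side" or "top" or "wrist"; returns the picture (480x640x3 uint8, red, green, blue); there is no depth.
- camera_model(name): a dict with "fx", "fy", "cx", "cy" (pixels), "origin" and "rotation" of the camera in the world; the wrist camera has in their place "mount" (4x4, takes a point from camera to tool coordinates, whose origin is the TCP and whose axes are the flange's). Camera axes: x right, y up, looking along -z (the intrinsics and any distortion apply to the point x, -y, -z); pixel columns grow to the right and rows downward; lengths in mm; the calibration is good to about 2 mm. The wrist camera is an equidistant fisheye: a pixel r from the principal point sees the ray r / f radians off the axis. A picture is of the moment at which its call begins: read the wrist's pose just before it. camera_model takes no time and is no camera call.
- workorder.job_done(): hands the job in; it is judged then, once.
The state is a dict: "time_s": time; "qpos": joint angles; "qvel": joint speeds; "effort": joint torques, N m; "ee_pos": TCP position; "ee_rot": TCP orientation; "force": force on the tool from outside, world axes, zero at the start; "torque": the same for the moment, N m; "gripper_width": finger opening in mm; "gripper_force": force on a finger pad.
Only numpy, scipy, OpenCV 4.12 (cv2) and the standard library are available. Lean on these libraries where they do the work, as an engineer would, in place of code of your own. Each camera call takes 0.05 s, during which the arm holds its last target. There are 200 camera calls.

## Working session

There is one attempt and no reset: what is moved stays moved. The work goes in short steps, Python scripts to look and compute and a tool call to move; the robot and the scene stay as the last step left them, time stands still between calls to the robot, and variables do not carry over. Pictures are saved under pics/ and viewed, at most 12 in all, crops included, and the job is handed in when it is done.

Besides the shell and the picture viewer there is one more tool, called after "Request:" as a command line: name --pt "numbers of a row" for each row, then --argument value for the rest. carry_out: Moves the arm, as the interface text tells. Its arguments: {"type":"object","properties":{"commands":{"type":"array"},"force":{"type":"number"}},"required":["commands"]}

```bash
mkdir -p pics; ls
python3 - <<'E'
from workcell import state, grab_frame, camera_model
import cv2
for n in ("top","side"):
    cv2.imwrite(f"pics/{n}0.png",grab_frame(n)[:,:,::-1]); m=camera_model(n); print(n,{k:(v.tolist() if hasattr(v,'tolist') else v) for k,v in m.items()})
print(camera_model("wrist"));print(state())
E
```

```text
pics
top {'fx': 448.24762517297586, 'fy': 448.24762517297586, 'cx': 322.0545927444346, 'cy': 240.2541449806938, 'origin': [409.17246915674554, 148.03443049802223, 1144.5277383332302], 'rotation': [7.553713627425688, -0.19065597993499947, -89.31925923078279]}
side {'fx': 609.271399431103, 'fy': 609.271399431103, 'cx': 316.76299102699613, 'cy': 246.77454806936603, 'origin': [-84.58007973549093, -606.3280626682413, 958.6371866892162], 'rotation': [48.20150053721807, -0.12899923962229326, -40.61266788357832]}
{'fx': 371.64829954431775, 'fy': 371.64829954431775, 'cx': 321.273544385182, 'cy': 240.361179151649, 'mount': array([[ 2.62464578e-04,  9.68119835e-01,  2.50487356e-01,
         7.11121243e+01],
       [ 9.99999545e-01, -4.83719279e-04,  8.21733174e-04,
        -1.08857400e+00],
       [ 9.16701748e-04,  2.50487026e-01, -9.68119522e-01,
        -1.70842815e+02],
       [ 0.00000000e+00,  0.00000000e+00,  0.00000000e+00,
         1.00000000e+00]])}
{'time_s': 0.1, 'qpos': array([ 7.09884818e+01,  1.83483543e+01,  8.97005843e+01, -1.19617469e-03,
        7.20446808e+01, -1.14769327e+00]), 'qvel': array([ 0.0474007 , -0.08615186, -0.14663049,  0.02639285,  0.07452892,
       -0.06640093]), 'effort': array([ 1.52936009e-03, -4.13338172e+01, -2.32510829e+01,  7.28772813e-02,
        4.23133455e-02, -6.92840626e-05]), 'ee_pos': array([176.25532498, 546.83032974, 213.19267645]), 'ee_rot': array([-1.79906377e+02, -7.38080554e-04,  1.62136544e+02]), 'force': array([ 0.48185219, -0.21817439, -0.1296162 ]), 'torque': array([ 0.02749954, -0.04281162,  0.01796081]), 'gripper_force': 0.0, 'gripper_width': 91.1084535253801}
```

View pics/top0.png

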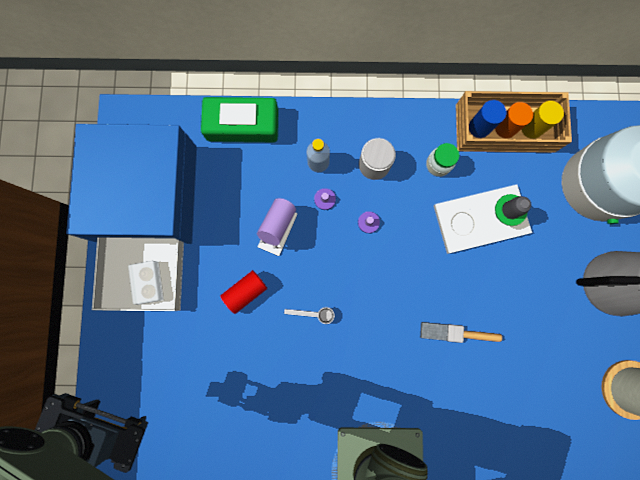

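View pics/side0.png

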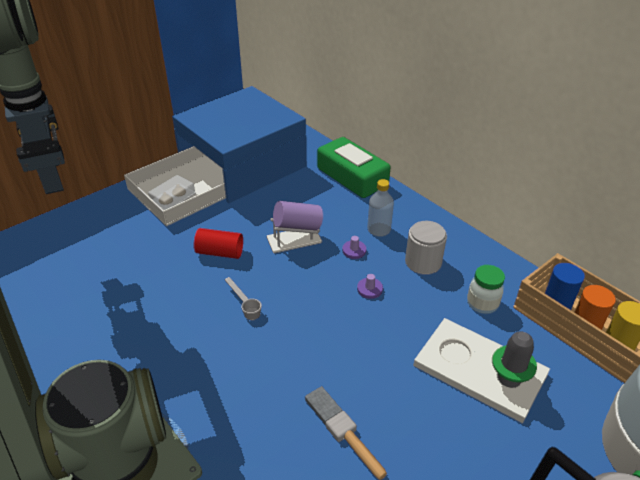

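```bash
cat > h.py <<'E'
import numpy as np, cv2
from scipy.spatial.transform import Rotation as R
from workcell import state, grab_frame, camera_model
rot=lambda r:R.from_euler('xyz',r,degrees=True).as_matrix()
def ray(n,uv,st=None):
    m=camera_model(n); x=(uv[0]-m['cx'])/m['fx']; y=(uv[1]-m['cy'])/m['fy']
    if n!='wrist':
        o=np.array(m['origin']); d=rot(m['rotation'])@np.array([x,-y,-1])
    else:
        r=np.hypot(x,y); s=np.sin(r)/r if r>1e-9 else 1
        M=m['mount']; T=rot(st['ee_rot']); d=T@M[:3,:3]@np.array([x*s,-y*s,-np.cos(r)]); o=T@M[:3,3]+np.array(st['ee_pos'])
    return o,d/np.linalg.norm(d)
def onz(n,uv,z,st=None):
    o,d=ray(n,uv,st); return o+d*(z-o[2])/d[2]
def tri(ra,rb):
    A=[];b=[]
    for o,d in (ra,rb):
        P=np.eye(3)-np.outer(d,d);A.append(P);b.append(P@o)
    return np.linalg.lstsq(np.vstack(A),np.hstack(b),rcond=None)[0]
def blobs(img,lo,hi,amin=60):
    h=cv2.cvtColor(img,cv2.COLOR_RGB2HSV); m=cv2.inRange(h,np.array(lo),np.array(hi))
    cs,_=cv2.findContours(m,cv2.RETR_EXTERNAL,cv2.CHAIN_APPROX_NONE)
    return sorted([c for c in cs if cv2.contourArea(c)>amin],key=cv2.contourArea,reverse=True)
def cen(c):
    M=cv2.moments(c);return np.array([M['m10']/M['m00'],M['m01']/M['m00']])
E
python3 - <<'E'
from h import *
np.set_printoptions(precision=1,suppress=True)
I={n:cv2.imread(f"pics/{n}0.png")[:,:,::-1].copy() for n in("top","side")}
for n in I:
    for nm,lo,hi in(("purple",(125,60,50),(150,255,255)),("green",(60,120,50),(85,255,255)),("white",(0,0,190),(180,40,255)),("dark",(0,0,30),(180,50,95))):
        for c in blobs(I[n],lo,hi):
            (u,v)=cen(c); 
            if nm=='white' and not (v>180 and u>380): continue
            if nm=='dark' and not (u>450 and 180<v<390): continue
            print(n,nm,cen(c),cv2.contourArea(c),cv2.minAreaRect(c), I[n][int(v),int(u)], onz(n,(u,v),{'purple':10,'white':18}.get(nm,70)))
            if nm=='white': 
                b=cv2.boxPoints(cv2.minAreaRect(c)); print([onz(n,p,18)[:2] for p in b]); a=cv2.approxPolyDP(cv2.convexHull(c),6,True)[:,0]; print(a.tolist(),[onz(n,p,18)[:2] for p in a])
for n,b in(("top",(180,260,425,545)),("side",(310,425,405,560))):
    c=I[n][b[0]:b[1],b[2]:b[3]];cv2.imwrite(f"pics/st_{n}.png",cv2.resize(c,None,fx=4,fy=4,interpolation=cv2.INTER_CUBIC)[:,:,::-1])
a=cv2.imread("pics/st_top.png");b=cv2.imread("pics/st_side.png");w=max(a.shape[1],b.shape[1])
f=lambda q:cv2.copyMakeBorder(q,0,0,0,w-q.shape[1],cv2.BORDER_CONSTANT)
o=np.vstack([f(a),f(b)]);cv2.imwrite("pics/st.png",cv2.resize(o,None,fx=.76,fy=.76))
E
```

```text
top purple [276.3 221.5] 1005.5 ((276.10003662109375, 221.30001831054688), (23.702320098876953, 46.95742416381836), 26.56505012512207) [188 157 221] [606.8 264.2  10. ]
top purple [368.4 221.9] 326.0 ((368.5, 222.0), (20.0, 21.0), 90.0) [222 189 247] [608.7  27.5  10. ]
top purple [324.6 198.6] 311.5 ((325.0, 199.0), (20.0, 20.0), 90.0) [212 180 247] [668.3 140.7  10. ]
top green [239.3 119. ] 3201.0 ((239.0, 119.0), (44.0, 76.0), 90.0) [236 238 239] [855.7 357.1  70. ]
top green [446.2 154.8] 429.0 ((446.25006103515625, 155.25003051757812), (23.33452033996582, 24.041629791259766), 45.0) [ 30 180  73] [ 769.5 -159.6   70. ]
top green [506.9 211.4] 336.0 ((509.18701171875, 210.1473388671875), (31.721879959106445, 27.996156692504883), 64.79888153076172) [57 59 62] [ 628.3 -304.4   70. ]
top white [474.9 220.3] 3259.0 ((482.92572021484375, 218.1959228515625), (50.512752532958984, 87.3179931640625), 76.26373291015625) [239 240 238] [ 614.7 -243.6   18. ]
[array([ 655.9, -141.3]), array([ 713.2, -361.6]), array([ 585.4, -386.3]), array([ 529.7, -168.9])]
[[517, 186], [531, 232], [448, 251
[... 2904 characters left out ...]
2 371.8] 145.0 ((539.8001098632812, 372.4000244140625), (13.416407585144043, 16.099689483642578), 26.56505012512207) [221 220 210] [ 693.7 -352.3   18. ]
[array([ 668.5, -345.2]), array([ 707.4, -334.5]), array([ 712.6, -357.5]), array([ 674. , -367.7])]
[[537, 363], [548, 368], [542, 382]] [array([ 705.2, -335.1]), array([ 711. , -355.6]), array([ 674.9, -366.7])]
side dark [517.4 353.9] 789.0 ((517.8584594726562, 352.06768798828125), (25.95996856689453, 39.605587005615234), 19.440032958984375) [52 51 51] [ 651.8 -314.8   70. ]
side dark [507.8 382.7] 101.5 ((508.2950134277344, 382.4593811035156), (24.041627883911133, 8.277308464050293), 16.927513122558594) [51 50 52] [ 586.  -341.7   70. ]
```

View pics/st.png

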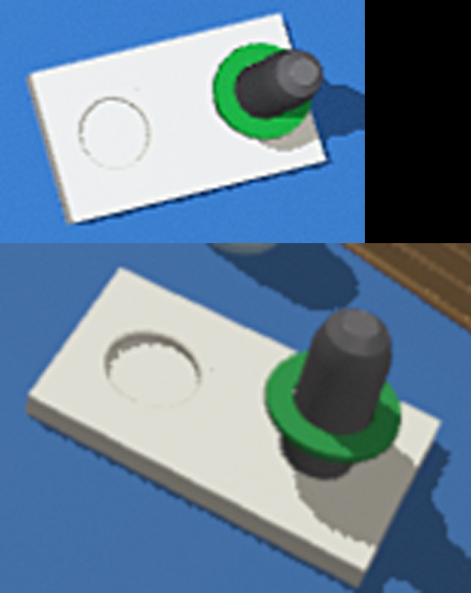

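Run:
```python
from h import *
np.set_printoptions(precision=1,suppress=True)
print("recess",onz('top',(462.5,223.4),18),onz('side',(455,351.4),18))
print("pegtip",onz('top',(523.7,203.7),138),onz('side',(522.4,337.6),138),tri(ray('top',(523.7,203.7)),ray('side',(522.4,337.6))))
print("collar",tri(ray('top',(511.5,209.9)),ray('side',(514.5,360.7))))
I={n:cv2.imread(f"pics/{n}0.png")[:,:,::-1].copy() for n in("top","side")}
c={n:blobs(I[n],(125,60,50),(150,255,255))[0] for n in I}
for n in I:
    for k in(1,2): 
        pass
P=tri(ray('top',cen(c['top'])),ray('side',cen(c['side'])));print("cup mid",P)
# axis from each view: interpretation plane normals
N=[]
for n in I:
    vx,vy,x,y=cv2.fitLine(c[n],cv2.DIST_L2,0,.01,.01).ravel()
    (rx,ry),(w,h),a=cv2.minAreaRect(c[n]); a=np.radians(a if w>h else a+90)
    mu=cv2.moments(c[n]);th=.5*np.arctan2(2*mu['mu11'],mu['mu20']-mu['mu02'])
    N.append(np.cross(ray(n,cen(c[n]))[1],ray(n,cen(c[n])+20*np.array([np.cos(th),np.sin(th)]))[1])); print(n,np.degrees(a),np.degrees(th))
d=np.cross(*N);d/=np.linalg.norm(d);d*=-np.sign(d[2]);print("axis",d,np.degrees(np.arcsin(d[2])),"yaw",np.degrees(np.arctan2(d[1],d[0])))
# cradle foot visible: white near cup
w=blobs(I['top'],(0,0,190),(180,40,255),5)
for q in w:
    u,v=cen(q)
    if 240<u<310 and 190<v<265: print("foot",q[:,0].tolist())
# lids
for uv,n in(((368.4,221.9),'top'),((369.8,286.8),'side')): print(np.hypot(*onz(n,uv,10)[:2]))
```

```text
recess [ 606.4 -211.6   18. ] [ 607.7 -215.2   18. ]
pegtip [ 632.9 -315.1  138. ] [ 631.8 -321.5  138. ] [ 635.3 -318.9  132.2]
collar [ 634.6 -318.7   67.3]
cup mid [596.8 256.9  73.9]
top 116.56505012512207 -62.16004173557384
side 5.19442892074585 5.691486446939401
axis [ 0.9 -0.4 -0.3] -20.296181386783566 yaw -22.621019352383666
foot [[260, 240], [260, 241], [260, 242], [259, 243], [259, 244], [258, 245], [258, 246], [258, 247], [259, 247], [260, 247], [261, 248], [262, 248], [263, 249], [264, 249], [265, 250], [266, 250], [267, 250], [268, 251], [269, 251], [270, 252], [271, 252], [272, 252], [273, 253], [274, 253], [275, 254], [276, 254], [277, 255], [278, 255], [279, 254], [279, 253], [279, 252], [280, 251], [280, 250], [281, 249], [281, 248], [280, 248], [279, 248], [278, 249], [277, 249], [276, 249], [275, 248], [274, 249], [273, 248], [273, 247], [273, 246], [272, 245], [271, 245], [270, 244], [269, 244], [268, 244], [267, 244], [266, 244], [265, 244], [264, 244], [263, 243], [262, 243], [261, 243], [260, 242], [261, 241], [261, 240]]
609.2885915918831
610.919596531314
```

```bash
cat >> h.py <<'E'
def delta(pos,rpy,st=None):
    st=st or state(); T=rot(st['ee_rot'])
    return np.r_[R.from_matrix(T.T@rot(rpy)).as_rotvec(degrees=True), T.T@(np.array(pos)-st['ee_pos'])].round(1).tolist()
E
python3 -c "
from h import *
print(delta([608,26,180],[180,0,104]))"
```

```text
[-0.1, 0.0, 58.1, -570.7, -363.2, 33.8]
```

Request:
carry_out --pt "0 0 58 -571 -363 0 -0.1" --pt "0 0 58 -571 -363 0 -0.1" --pt "0 0 58 -571 -363 0 -0.1" --pt "0 0 58 -571 -363 0 -0.1" --pt "0 0 58 -571 -363 0 -0.1" --pt "0 0 58 -571 -363 0 -0.1" --pt "0 0 58 -571 -363 34 -0.1" --pt "0 0 58 -571 -363 34 -0.1" --pt "0 0 58 -571 -363 34 -0.1" --pt "0 0 58 -571 -363 34 -0.1" --pt "0 0 58 -571 -363 34 -0.1" --pt "0 0 58 -571 -363 34 -0.1" --pt "0 0 58 -571 -363 34 -0.1" --pt "0 0 58 -571 -363 34 -0.1" --pt "0 0 58 -571 -363 34 -0.1" --pt "0 0 58 -571 -363 34 -0.1" --pt "0 0 58 -571 -363 34 -0.1" --force 15

```text
time_s: 1.8
ee_pos: [607.7, 27.5, 179.8]
ee_rot: [-180.0, -0.0, 104.2]
force: [-0.4, -0.3, 0.3]
gripper_width: 40.8
gripper_force: 0.0
```

Run:
```python
from h import *
np.set_printoptions(precision=2,suppress=True)
s=state();print(s['time_s'],s['ee_pos'],s['ee_rot'],s['qpos'],s['gripper_width'])
I=grab_frame('wrist');cv2.imwrite('pics/w1.png',I[:,:,::-1])
for c in blobs(I,(125,60,40),(150,255,255)):
    print(cen(c),cv2.contourArea(c),cv2.fitEllipse(c),onz('wrist',cen(c),10,s),onz('wrist',cv2.fitEllipse(c)[0],10,s))
```

```text
1.8 [607.7   27.49 179.83] [-179.96   -0.04  104.18] [  1.49  22.6   88.13   0.03  69.32 -12.7 ] 40.7691744627309
[323.7  223.91] 2556.0 ((323.6998596191406, 223.90216064453125), (56.91279220581055, 57.217220306396484), 74.81880187988281) [609.08  25.2   10.  ] [609.07  25.21  10.  ]
[415.73 124.49] 2555.5 ((415.7243347167969, 124.48748779296875), (56.06272506713867, 58.0904426574707), 144.04029846191406) [668.16 137.66  10.  ] [668.16 137.66  10.  ]
[406.23   9.22] 977.5 ((404.7482604980469, 9.559596061706543), (25.394744873046875, 68.37683868408203), 88.45109558105469) [633.08 245.68  10.  ] [631.79 244.84  10.  ]
```

View pics/w1.png

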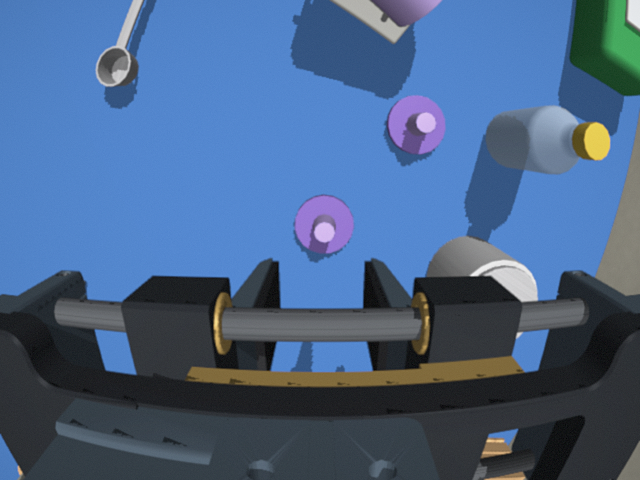

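Run:
```python
from h import *
s=state();print(onz('wrist',(325,232),40,s),onz('top',(379,148),92))
print(delta([609,25.2,50],[180,0,104],s),delta([609,25.2,12.5],[180,0,104],s))
```

```text
[610.31883412  24.8666622   40.        ] [777.18630649  10.16408843  92.        ]
[-0.0, -0.0, 0.2, -2.8, 0.7, 130.1] [-0.0, -0.0, 0.2, -2.8, 0.7, 167.6]
```

Request:
carry_out --pt "0 0 0 -2.6 1 50 -0.1" --pt "0 0 0 -2.6 1 100 -0.1" --pt "0 0 0 -2.6 1 125 -0.1" --pt "0 0 0 -2.6 1 145 -0.1" --pt "0 0 0 -2.6 1 158 -0.1" --pt "0 0 0 -2.6 1 165 -0.1" --pt "0 0 0 -2.6 1 167.5 -0.1" --pt "0 0 0 -2.6 1 167.5 -0.1" --pt "0 0 0 -2.6 1 167.5 -1" --pt "0 0 0 -2.6 1 167.5 -1" --pt "0 0 0 -2.6 1 167.5 -1" --pt "0 0 0 -2.6 1 167.5 -1" --pt "0 0 0 -2.6 1 167.5 -1" --pt "0 0 0 -2.6 1 167.5 -1" --force 15

```text
time_s: 3.25
ee_pos: [610.6, 24.3, 13.1]
ee_rot: [179.9, 0.0, 104.1]
force: [-0.4, -0.6, 5.1]
gripper_width: 20.3
gripper_force: 15.1
```

Run:
```python
from h import *
s=state();print(s['time_s'],s['ee_pos'],s['ee_rot'],s['gripper_width'],s['gripper_force'],s['qpos'])
print(delta([607,-212.5,110],[180,0,104],s))
```

```text
3.25 [610.56885527  24.32184689  13.06492122] [1.79934115e+02 1.32768465e-02 1.04132710e+02] 20.324447415563064 15.129544117371552 [ 1.20179680e+00  3.19719655e+01  9.92217102e+01  2.39883840e-03
  4.87391395e+01 -1.29325021e+01]
[0.1, 0.0, 0.1, -228.8, -61.2, -97.0]
```

Request:
carry_out --pt "0 0 0 0 0 -20 -1" --pt "0 0 0 0 0 -60 -1" --pt "0 0 0 -20 -5 -110 -1" --pt "0 0 0 -60 -12 -140 -1" --pt "0 0 0 -100 -25 -170 -1" --pt "0 0 0 -145 -40 -187 -1" --pt "0 0 0 -190 -50 -187 -1" --pt "0 0 0 -240 -61 -187 -1" --pt "0 0 0 -275 -61 -187 -1" --pt "0 0 0 -290 -61 -187 -1" --pt "0 0 0 -290 -61 -187 -1" --pt "0 0 0 -290 -61 -187 -1"

```text
time_s: 4.45
ee_pos: [621.5, -270.4, 198.7]
ee_rot: [-179.9, -0.1, 104.2]
force: [0.7, 1.0, -1.3]
gripper_width: 19.8
gripper_force: 14.9
```

Run:
```python
from h import *
s=state();print(s['time_s'],s['ee_pos'],s['ee_rot'],s['gripper_width'],s['qpos'])
I=grab_frame('wrist');cv2.imwrite('pics/w2.png',I[:,:,::-1])
```

```text
4.45 [ 621.46163855 -270.40556759  198.71087209] [-1.79945262e+02 -1.23511113e-01  1.04154540e+02] 19.83602704254572 [-2.45175188e+01  2.82797713e+01  7.59735457e+01  6.41681391e-02
  7.58666047e+01 -3.86878515e+01]
```

View pics/w2.png

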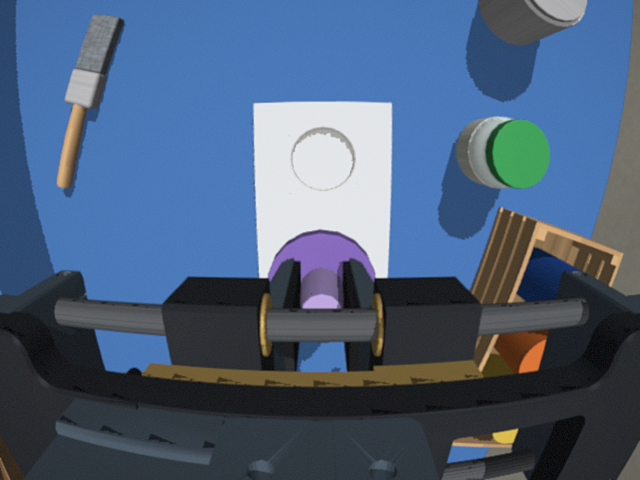

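Run:
```python
from h import *
np.set_printoptions(precision=2,suppress=True)
s=state();I=cv2.imread('pics/w2.png')[:,:,::-1].copy()
g=cv2.cvtColor(I,cv2.COLOR_RGB2GRAY)[115:202,278:368].astype(np.float32)
m=(cv2.GaussianBlur(g,(0,0),6)-g>6).astype(np.uint8)
p=np.argwhere(m)[:,::-1]+[278,115]; r=np.hypot(*(p-[323,159]).T);p=p[(r>26)&(r<36)]
W=np.array([onz('wrist',q,18,s)[:2] for q in p])
c=np.array(W.mean(0))
from scipy.optimize import least_squares
f=least_squares(lambda v:np.hypot(*(W-v[:2]).T)-v[2],[*c,29],loss='soft_l1');print("recess",f.x,len(p),onz('wrist',(323,159),18,s))
m=cv2.inRange(cv2.cvtColor(I,cv2.COLOR_RGB2HSV),(125,60,40),(150,255,255))[225:262,255:385]
T=rot(s['ee_rot']);E=[]
for u in range(255,385):
    k=np.flatnonzero(m[:,u-255])
    if len(k): E.append((T.T@(onz('wrist',(u,225+k[0]-.5),s['ee_pos'][2]-2.5,s)-s['ee_pos']))[:2])
E=np.array(E)
f2=least_squares(lambda v:np.hypot(*(E-v[:2]).T)-28,[0,0],loss='soft_l1');print("lid in tool",f2.x,len(E),abs(f2.fun).mean())
tgt=np.r_[f.x[:2],0]-T@np.r_[f2.x,0]
for z in (60,30): print(delta([tgt[0],tgt[1],z],[180,0,104],s),tgt)
```

```text
recess [ 606.96 -214.63   28.94] 716 [ 607.45 -213.83   18.  ]
lid in tool [ 1.64 -1.18] 97 0.3222971951298957
[-0.0, -0.1, 0.2, 55.3, 0.7, 139.1] [ 608.51 -215.93   -0.  ]
[-0.0, -0.1, 0.2, 55.2, 0.7, 169.1] [ 608.51 -215.93   -0.  ]
```

Request:
carry_out --pt "0 0 0 20 0 0 -1" --pt "0 0 0 45 0.5 10 -1" --pt "0 0 0 56 0.5 50 -1" --pt "0 0 0 56 0.5 95 -1" --pt "0 0 0 56 0.5 130 -1" --pt "0 0 0 56 0.5 150 -1" --pt "0 0 0 56 0.5 160 -1" --pt "0 0 0 56 0.5 163 -1" --pt "0 0 0 56 0.5 165 -1" --pt "0 0 0 56 0.5 167 -1" --pt "0 0 0 56 0.5 168 -1" --pt "0 0 0 56 0.5 169 -1" --pt "0 0 0 56 0.5 169 -1"

```text
time_s: 5.8
ee_pos: [608.8, -217.5, 30.8]
ee_rot: [180.0, 0.0, 104.1]
force: [-0.1, 1.1, -0.2]
gripper_width: 20.2
gripper_force: 15.0
```

Request:
carry_out --pt "0 0 0 1.5 -0.4 -1.5 -1" --pt "0 0 0 2.5 -0.4 -1.5 -1" --pt "0 0 0 2.5 -0.4 -1 -1" --pt "0 0 0 2.5 -0.4 0 -1" --pt "0 0 0 2.5 -0.4 1 -1" --pt "0 0 0 2.5 -0.4 2 -1" --pt "0 0 0 2.5 -0.4 2 -1"

```text
time_s: 6.5
ee_pos: [607.5, -215.0, 28.2]
ee_rot: [-180.0, -0.0, 104.1]
force: [0.0, 0.6, 0.2]
gripper_width: 20.1
gripper_force: 14.9
```

Underside about 15 mm with no force, so the lid is in the recess. I'll go on gently.

Request:
carry_out --pt "0 0 0 0 0 1 -1" --pt "0 0 0 0 0 2 -1" --pt "0 0 0 0 0 3 -1" --pt "0 0 0 0 0 3.5 -1" --pt "0 0 0 0 0 4 -1" --pt "0 0 0 0 0 4 -1"

```text
time_s: 7.1
ee_pos: [607.5, -215.0, 24.3]
ee_rot: [-180.0, -0.0, 104.1]
force: [0.1, -0.1, -1.8]
gripper_width: 19.8
gripper_force: 14.9
```

Request:
carry_out --pt "0 0 0 0 0 0.5 -1" --pt "0 0 0 0 0 1 -1" --pt "0 0 0 0 0 1.5 -1" --pt "0 0 0 0 0 1.5 -1"

```text
time_s: 7.5
ee_pos: [607.6, -215.0, 23.1]
ee_rot: [180.0, 0.0, 104.1]
force: [-1.0, -0.0, 0.9]
gripper_width: 20.1
gripper_force: 15.0
```

Request:
carry_out --pt "0 0 0 0 0 0.4 -1" --pt "0 0 0 0 0 0.8 -1" --pt "0 0 0 0 0 1 -1" --pt "0 0 0 0 0 1 -1"

```text
time_s: 7.9
ee_pos: [607.6, -215.0, 23.1]
ee_rot: [180.0, 0.0, 104.1]
force: [-2.2, 1.1, 6.9]
gripper_width: 19.7
gripper_force: 15.2
```

Request:
carry_out --pt "0 0 0 0 0 -0.8 -0.1" --pt "0 0 0 0 0 -0.8 -0.1" --pt "0 0 0 0 0 -0.8 -0.1" --pt "0 0 0 0 0 -0.8 -0.1" --pt "0 0 0 0 0 -30 -0.1" --pt "0 0 0 0 0 -70 -0.1" --pt "0 0 0 0 0 -120 -0.1" --pt "0 0 0 0 0 -165 0" --pt "0 0 0 0 0 -190 0.4" --pt "0 0 0 0 0 -190 0.75" --pt "20 0 0 50 12 -190 0.75" --pt "20 0 0 100 25 -190 0.75" --pt "20 0 0 100 25 -190 0.75" --pt "20 0 0 100 25 -190 0.75"

```text
time_s: 9.3
ee_pos: [608.1, -109.6, 208.4]
ee_rot: [-159.7, -0.1, 104.4]
force: [0.6, -0.7, -0.2]
gripper_width: 80.1
gripper_force: 0.0
```

Run:
```python
from h import *
s=state();print(s['time_s'],s['ee_pos'],s['ee_rot'],s['qpos'])
S=[([176.255,546.83,213.19],[70.988,18.348,89.70,0,72.045,-1.148]),([607.7,27.49,179.83],[1.49,22.6,88.13,.03,69.32,-12.7]),([610.569,24.322,13.065],[1.2018,31.972,99.222,0.0024,48.739,-12.9325]),([621.462,-270.406,198.711],[-24.5175,28.2798,75.9735,.0642,75.8666,-38.6879]),(s['ee_pos'].tolist(),s['qpos'].tolist())]
import json;json.dump(S,open('S.json','w'))
for sg in(1,-1):
  def fk(q,v,sg=sg):
    a1,d1,L2,L3,al,Lt=v
    q=np.radians(q); Z=lambda t:R.from_rotvec([0,0,t]);Y=lambda t:R.from_rotvec([0,t,0])
    A=Z(q[0])*Y(q[1]); B=A*Y(q[2]); 
    p=np.array([0,0,d1])+Z(q[0]).apply([a1,0,0])+A.apply([0,0,L2])+B.apply([L3*np.sin(np.radians(al)),0,L3*np.cos(np.radians(al))])
    C=B*Z(sg*q[3])*Y(q[4]);return p+C.apply([0,0,Lt]),C
  from scipy.optimize import least_squares
  f=least_squares(lambda v:np.concatenate([fk(q,v)[0]-p for p,q in S]),[0,300,350,350,0,200],x_scale=100)
  C=fk(s['qpos'],f.x)[1]
  print(sg,f.x.round(1),np.abs(f.fun).max(),C.apply([0,0,1]),rot(s['ee_rot'])[:,2], (C.inv().as_matrix()@rot(s['ee_rot'])).round(3).tolist(), np.degrees(np.radians(s['qpos'][5])))
I=grab_frame('side');cv2.imwrite('pics/s2.png',I[300:430,400:560,::-1].repeat(4,0).repeat(4,1))
```

```text
9.3 [ 608.14920935 -109.61742369  208.40267263] [-1.59740168e+02 -1.12551490e-01  1.04372358e+02] [ -7.34779337  33.0947644   69.11105304  -7.31399242  96.70425137
 -21.38393163]
1 [  8.  122.1 565.6 414.4   1.8 306.3] 11.531467306824505 [-0.33589804 -0.08416884 -0.93813012] [-0.33589804 -0.08416884 -0.93813012] [[0.365, -0.931, 0.0], [0.931, 0.365, 0.0], [-0.0, 0.0, 1.0]] -21.38393162831109
-1 [ 51.8  22.6 421.9 402.8  -7.9 145.3] 46.37590473601908 [-0.30355766  0.16662722 -0.93813012] [-0.33589804 -0.08416884 -0.93813012] [[0.337, -0.941, 0.004], [0.912, 0.325, -0.251], [0.235, 0.088, 0.968]] -21.38393162831109
```

View pics/s2.png

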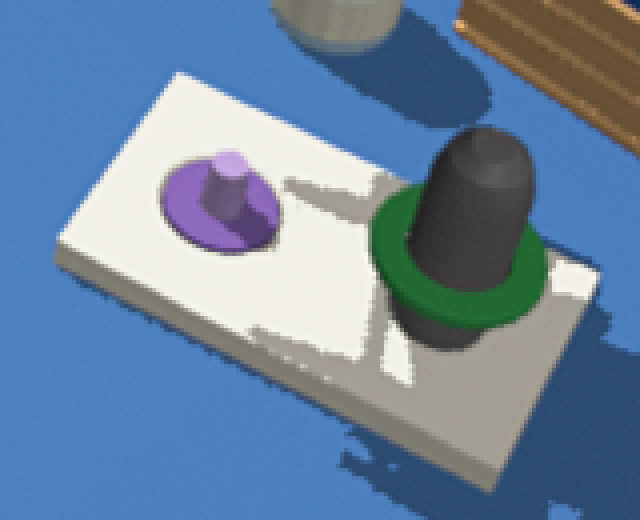

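```bash
cat > kin.py <<'E'
from h import *
import json
from scipy.optimize import least_squares
Z=lambda t:R.from_rotvec([0,0,t]);Y=lambda t:R.from_rotvec([0,t,0])
def fk(q,v):
    a1,d1,L2,x3,z3,xw,Lt=v; q=np.radians(q)
    A=Z(q[0])*Y(q[1]); B=A*Y(q[2]); C=B*Z(q[3])*Y(q[4])
    p=np.array([0,0,d1])+Z(q[0]).apply([a1,0,0])+A.apply([0,0,L2])+B.apply([x3,0,z3])+C.apply([xw,0,Lt])
    return p,(C*Z(q[5]+np.pi/2)).as_matrix()
def fit(free,S):
    p0=np.array([0,300,400,0,400,0,250.])
    def full(x): v=p0.copy(); v[free]=x; return v
    f=least_squares(lambda x:np.concatenate([fk(q,full(x))[0]-p for p,q in S]),p0[free],x_scale=100)
    return full(f.x),f.fun.reshape(-1,3)
E
python3 - <<'E'
from kin import *
np.set_printoptions(precision=1,suppress=True)
s=state();S=json.load(open('S.json'));
for fr in ([1,2,4,6],[0,1,2,4,6],[0,1,2,3,4,6],[0,1,2,3,4,5,6],[1,2,3,4,5,6],[1,2,4,5,6]):
    v,r=fit(fr,S);print(fr,v,np.abs(r).max(1))
print(s['ee_pos'],s['qpos'])
E
```

```text
[1, 2, 4, 6] [  0.  106.7 563.4   0.  418.3   0.  299.1] [10.9 11.5 11.4 10.1  7.2]
[0, 1, 2, 4, 6] [  9.7 110.9 552.5   0.  413.1   0.  295.4] [11.3 11.5 11.4 10.7  6.7]
[0, 1, 2, 3, 4, 6] [  8.  122.1 565.6  12.7 414.2   0.  306.3] [11.2 11.5 11.5  8.8  8.1]
[0, 1, 2, 3, 4, 5, 6] [  6.  122.4 564.9  12.4 414.7  -1.7 305.9] [11.2 11.5 11.5  8.8  8.1]
[1, 2, 3, 4, 5, 6] [  0.  122.2 566.2  12.  416.9  -5.  306.3] [11.2 11.5 11.5  8.9  8.2]
[1, 2, 4, 5, 6] [  0.  112.7 552.5   0.  416.   -7.1 295.7] [11.4 11.5 11.5 10.5  6.8]
[ 607.5 -111.2  209.5] [ -7.5  33.   69.2  -7.3  96.7 -21.4]
```

```bash
python3 - <<'E'
import re
t=open('kin.py').read()
t=t.replace("xw,Lt=v;","xw,Lt,dy=v;").replace(".apply([a1,0,0])",".apply([a1,dy,0])").replace("0,250.]","0,250.,10.]")
t+='''
LO=np.array([-177.97,-48.28,12.27,-77.06,2.81,-146.56]);HI=np.array([177.97,115.42,149.76,257.06,150.46,146.56])
V=fit([0,1,2,3,4,6,7],json.load(open('S.json')))[0]
def ik(p,M,q0):
    f=least_squares(lambda q:np.r_[(fk(q,V)[0]-p)/5,50*(R.from_matrix(fk(q,V)[1].T@M).as_rotvec())/5],np.clip(q0,LO+1,HI-1),bounds=(LO,HI),x_scale=30)
    return f.x,np.abs(f.fun).max()
def frame(z,x): # tool matrix from z and approx x
    z=z/np.linalg.norm(z);x=x-z*(x@z);x/=np.linalg.norm(x);return np.c_[x,np.cross(z,x),z]
U=np.array([0,0,1.])
def pick(th,hd=-22.6,tilt=20.3):
    h=np.array([np.cos(np.radians(hd)),np.sin(np.radians(hd)),0]);t=np.radians(tilt);c=h*np.cos(t)-U*np.sin(t);n=-h*np.sin(t)-U*np.cos(t);a=np.radians(th)
    return frame(c*np.cos(a)+n*np.sin(a),-c),c
def place(th,psi):
    h=np.array([np.cos(np.radians(psi)),np.sin(np.radians(psi)),0]);a=np.radians(th)
    return frame(-U*np.cos(a)+h*np.sin(a),U)
'''
open('kin.py','w').write(t)
E
python3 - <<'E'
from kin import *
np.set_printoptions(precision=1,suppress=True)
v,r=fit([0,1,2,3,4,6,7],json.load(open('S.json')));print(v,np.abs(r).max(1))
s=state()
for th in(55,70):
    M,c=pick(th); g=np.array([597,257,74])-5*c; q,e=ik(g+19*M[:,2],M,s['qpos']);print('pick',th,q,e,R.from_matrix(M).as_euler('xyz',degrees=True))
    for psi in (-150,-115,-95,-75,-55,-27,0,20,40,60):
        M=place(th,psi)
        for q0 in([-27,30,90,60,60,90],[-27,30,90,-60,60,90],[-27,30,90,150,40,-60]):
            o=[]
            for z in (122,210):
                q,e=ik(np.array([635,-319,z])+19*M[:,2],M,q0); o.append((q,round(e,2)))
            if max(o[0][1],o[1][1])<.3: print(th,psi,o)
E
```

```text
[  0.  140.3 591.8  25.2 417.    0.  335.7  11.5] [0. 0. 0. 0. 0.]
pick 55 [ 28.1  28.5  99.8 -16.6  43.4 -28.1] 2.2737367544323207e-14 [-180.    14.7  157.4]
55 -27 [(array([-27.9,  25.7, 123.1, 178.1,  23.8, -88.8]), np.float64(0.0)), (array([-27.9,  17.2, 118. , 175.7,  10.3, -86.3]), np.float64(0.0))]
55 -27 [(array([-27.9,  25.7, 123.1, 178.1,  23.8, -88.8]), np.float64(0.0)), (array([-27.9,  17.2, 118. , 175.7,  10.3, -86.3]), np.float64(0.0))]
55 0 [(array([-41.7,  28.1, 117.6, 108.5,  35.1, -49.3]), np.float64(0.0)), (array([-41.7,  20.3, 112.8,  90. ,  33. , -27.1]), np.float64(0.0))]
55 0 [(array([-41.7,  28.1, 117.6, 108.5,  35.1, -49.3]), np.float64(0.0)), (array([-41.7,  20.3, 112.8,  90. ,  33. , -27.1]), np.float64(0.0))]
55 0 [(array([-41.7,  28.1, 117.6, 108.5,  35.1, -49.3]), np.float64(0.0)), (array([-41.7,  20.3, 112.8,  90. ,  33. , -27.1]), np.float64(0.0))]
55 20 [(array([-47.3,  32.4, 107.8,  80.6,  50. , -39.5]), np.float64(0.0)), (array([-47.3,  25.7, 103.3,  71.9,  52.7, -25.6]), np.float64(0.0))]
55 20 [(array([-47.3,  32.4, 107.8,  80.6,  50. , -39.5]), n
[... 2720 characters left out ...]
,  75.2,  76.1, -49.3]), np.float64(0.0)), (array([-52.4,  37. ,  94.3,  73.2,  78.7, -40.1]), np.float64(0.0))]
70 40 [(array([-52.4,  43.6,  97.1,  75.2,  76.1, -49.3]), np.float64(0.0)), (array([-52.4,  37. ,  94.3,  73.2,  78.7, -40.1]), np.float64(0.0))]
70 60 [(array([-50.7,  50. ,  80.5,  61.5,  91.8, -44.7]), np.float64(0.0)), (array([-50.7,  44.5,  77.7,  62. ,  95.7, -37.4]), np.float64(0.0))]
70 60 [(array([-50.7,  50. ,  80.5,  61.5,  91.8, -44.7]), np.float64(0.0)), (array([-50.7,  44.5,  77.7,  62. ,  95.7, -37.4]), np.float64(0.0))]
70 60 [(array([-50.7,  50. ,  80.5,  61.5,  91.8, -44.7]), np.float64(0.0)), (array([-50.7,  44.5,  77.7,  62. ,  95.7, -37.4]), np.float64(0.0))]
```

Run:
```python
from kin import *
from scipy.spatial.transform import Slerp
np.set_printoptions(precision=0,suppress=True)
s=state();print(delta([600,255,235],[180,0,157.4],s))
for th in(65,70):
  M0,c=pick(th);g=np.array([597,257,74])-5*c
  for psi in(-10,0,10,20):
    M1=place(th,psi);a=g+19*M0[:,2]+[0,0,140];b=np.array([635,-319,220])+19*M1[:,2]
    sl=Slerp([0,1],R.from_matrix([M0,M1]));q,_=ik(a,M0,[22,30,91,0,57,-45]);Q=[q];er=0
    for t in np.linspace(0,1,31)[1:]:
        q,e=ik(a+(b-a)*t,sl(t).as_matrix(),q);Q.append(q);er=max(er,e)
    Q=np.array(Q);print(th,psi,'ang',np.degrees((sl(0).inv()*sl(1)).magnitude()),'err',round(er,3),'minj5',Q[:,4].min(),'step',np.abs(np.diff(Q,axis=0)).max(0),Q[0],Q[15],Q[-1])
```

```text
[-18.7, -9.4, -52.6, 356.8, 69.1, -52.2]
65 -10 ang 169.6666237055785 err 0.0 minj5 34.44572614846132 step [3. 2. 2. 5. 3. 2.] [ 24.  24.  84.  -4.  69. -42.] [-21.  13. 113.  56.  40. -53.] [-39.  20. 121. 129.  34. -58.]
65 0 ang 161.49294040198617 err 0.0 minj5 41.91830997336288 step [3. 1. 2. 4. 3. 2.] [ 24.  24.  84.  -4.  69. -42.] [-22.  15. 109.  52.  47. -52.] [-44.  22. 118. 110.  42. -48.]
65 10 ang 153.36707164380462 err 0.0 minj5 50.23151357982243 step [3. 1. 2. 4. 2. 2.] [ 24.  24.  84.  -4.  69. -42.] [-22.  17. 105.  48.  53. -52.] [-48.  25. 113.  95.  50. -42.]
65 20 ang 145.31266713102042 err 0.0 minj5 57.74164029546968 step [3. 1. 2. 3. 2. 2.] [ 24.  24.  84.  -4.  69. -42.] [-22.  19. 102.  45.  58. -52.] [-50.  28. 107.  84.  59. -39.]
70 -10 ang 169.6666237055785 err 0.0 minj5 42.31605106554981 step [3. 2. 3. 5. 3. 2.] [ 22.  26.  81.   0.  74. -45.] [-24.  15. 113.  61.  46. -60.] [-40.  22. 124. 137.  42. -66.]
70 0 ang 161.4929404019862 err 0.0 minj5 48.11395053172352 step [3. 1. 2. 4. 3. 1.] [ 22.  26.  81.   0.  74. -45.] [-24.  17. 109.  56.  52. -58.] [-45.  24. 120. 117.  48. -56.]
70 10 ang 153.36707164380465 err 0.0 minj5 55.072577419351326 step [3. 1. 2. 4. 2. 2.] [ 22.  26.  81.   0.  74. -45.] [-25.  19. 105.  52.  57. -57.] [-49.  26. 115. 102.  55. -50.]
70 20 ang 145.31266713102042 err 0.0 minj5 62.337565088085356 step [3. 1. 2. 3. 2. 2.] [ 22.  26.  81.   0.  74. -45.] [-25.  21. 101.  48.  63. -56.] [-51.  29. 109.  90.  63. -45.]
```

Request:
carry_out --pt "-18.7 -9.4 -52.6 357 69 -52 0.75" --pt "-18.7 -9.4 -52.6 357 69 -52 0.75" --pt "-18.7 -9.4 -52.6 357 69 -52 0.75" --pt "-18.7 -9.4 -52.6 357 69 -52 0.75" --pt "-18.7 -9.4 -52.6 357 69 -52 0.75" --pt "-18.7 -9.4 -52.6 357 69 -52 0.75" --pt "-18.7 -9.4 -52.6 357 69 -52 0.75" --pt "-18.7 -9.4 -52.6 357 69 -52 0.75" --pt "-18.7 -9.4 -52.6 357 69 -52 0.75" --pt "-18.7 -9.4 -52.6 357 69 -52 0.75" --pt "-18.7 -9.4 -52.6 357 69 -52 0.75"

```text
time_s: 10.45
ee_pos: [600.7, 252.0, 236.9]
ee_rot: [180.0, 0.2, 157.1]
force: [-0.4, 0.0, -0.2]
gripper_width: 79.8
gripper_force: 0.0
```

Run:
```python
from kin import *
np.set_printoptions(precision=2,suppress=True)
s=state();print(s['time_s'],s['ee_pos'],s['ee_rot'])
I=grab_frame('wrist');cv2.imwrite('pics/w3.png',I[:,:,::-1])
c=blobs(I,(125,50,40),(150,255,255))[0];print(cv2.contourArea(c),cv2.boundingRect(c),cen(c),onz('wrist',cen(c),90,s))
```

```text
10.45 [600.73 252.03 236.94] [179.98   0.17 157.14]
7254.0 (289, 156, 69, 124) [323.81 215.25] [591.03 257.03  90.  ]
```

View pics/w3.png

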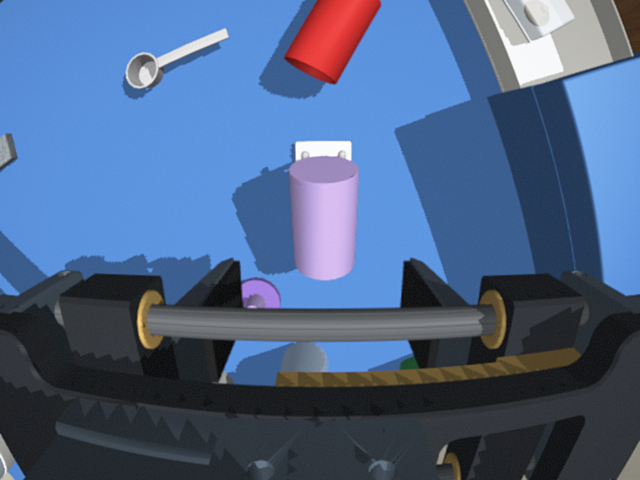

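Run:
```python
from kin import *
np.set_printoptions(precision=2,suppress=True)
s=state();I=cv2.imread('pics/w3.png')[:,:,::-1].copy();T=rot(s['ee_rot'])
m=cv2.inRange(cv2.cvtColor(I,cv2.COLOR_RGB2HSV),(120,30,40),(155,255,255))[:,270:380]
c0=np.array([597,257,74.]);_,c=pick(70)
W=[]
for v in (185,200,215,230,245,260):
    k=np.flatnonzero(m[v]);u=(270+k[0]+270+k[-1])/2
    o,d=ray('wrist',(u,v),s)  # intersect with inclined plane containing axis and horizontal perp
    n=np.cross(c,np.cross(U,c)); p=o+d*((c0-o)@n)/(d@n); W.append(p); print(v,u,p)
W=np.array(W);d=W[-1]-W[0];print('heading',np.degrees(np.arctan2(d[1],d[0])))
lat=(W-c0)@np.cross(U,c)/np.linalg.norm(np.cross(U,c));print('lateral vs c0',lat)
o,d=ray('wrist',(323.5,170),s);n=np.cross(c,np.cross(U,c));p=o+d*((c0-o)@n)/(d@n);print('closed end',p,'along',(p-c0)@c)
o,d=ray('wrist',(325,278),s);q=c0+50*c+30*n/np.linalg.norm(n);p=o+d*((q-o)@n)/(d@n);print('rim top',p,'along',(p-q)@c)
```

```text
185 323.5 [567.06 267.07  85.66]
200 323.5 [579.96 261.68  80.49]
215 324.0 [593.62 256.47  75.08]
230 324.0 [607.78 250.58  69.4 ]
245 324.0 [622.73 244.36  63.42]
260 324.0 [638.56 237.78  57.07]
heading -22.276425100929988
lateral vs c0 [-2.21 -2.23 -1.78 -1.78 -1.78 -1.77]
closed end [554.66 272.25  90.63] along -47.920054279290895
rim top [646.41 235.28  86.03] along -3.561542694865683
```

Run:
```python
from kin import *
s=state();print(s['ee_pos'],delta([592.8,256.8,56.5],[180,0,157.5],s))
```

```text
[600.77491506 252.20549051 237.00069752] [0.0, 0.2, -0.4, 9.7, 1.0, 180.5]
```

Request:
carry_out --pt "0 0 -0.4 9.7 1 40 0.75" --pt "0 0 -0.4 9.7 1 75 0.75" --pt "0 0 -0.4 9.7 1 90 0.75" --pt "0 0 -0.4 9.7 1 90 0.75" --pt "0 0 -0.4 9.7 1 90 0.75"

```text
time_s: 11.0
ee_pos: [592.8, 258.2, 147.7]
ee_rot: [179.9, 0.2, 157.6]
force: [0.1, -0.1, -0.3]
gripper_width: 80.0
gripper_force: 0.0
```

Run:
```python
from kin import *
s=state();print(s['ee_pos'],s['ee_rot'],delta([592.8,256.8,56.5],[180,0,157.5],s))
```

```text
[592.82443762 258.24744982 147.66505671] [179.89568976   0.2067139  157.62600306] [0.1, 0.2, 0.1, -0.2, -1.5, 91.2]
```

Request:
carry_out --pt "0 0.2 0 -0.2 -1.5 40 0.75" --pt "0 0.2 0 -0.2 -1.5 70 0.75" --pt "0 0.2 0 -0.2 -1.5 85 0.75" --pt "0 0.2 0 -0.2 -1.5 91 0.75" --pt "0 0.2 0 -0.2 -1.5 91 0.75" --pt "0 0.2 0 -0.2 -1.5 91 0.75" --pt "0 0.2 0 -0.2 -1.5 91 -1" --pt "0 0.2 0 -0.2 -1.5 91 -1" --pt "0 0.2 0 -0.2 -1.5 91 -1" --pt "0 0.2 0 -0.2 -1.5 91 -1" --pt "0 0.2 0 -0.2 -1.5 91 -1" --force 20

```text
time_s: 12.1
ee_pos: [592.6, 258.1, 57.0]
ee_rot: [179.8, 0.0, 157.7]
force: [-1.2, 1.1, 4.0]
gripper_width: 60.5
gripper_force: 20.0
```

Run:
```python
from kin import *
np.set_printoptions(precision=2,suppress=True)
s=state();print(s['time_s'],s['ee_pos'],s['ee_rot'],s['force'],s['gripper_width'],s['gripper_force'],s['qpos'])
for psi in(5,):
  M=place(70,psi);print('place rpy',R.from_matrix(M).as_euler('xyz',degrees=True))
  print(delta(np.array([635,-319,235])+19*M[:,2],R.from_matrix(M).as_euler('xyz',degrees=True),s))
I=grab_frame('top');cv2.imwrite('pics/t4.png',I[:,:,::-1])
```

```text
12.1 [592.61 258.11  57.04] [179.82   0.04 157.71] [-1.17  1.11  4.02] 60.51346611796798 20.00025076791644 [ 22.47  31.74  91.71   0.11  56.39 -45.31]
place rpy [180. -70.   5.]
[-89.5, 21.6, 128.0, -274.1, -509.2, -172.8]
```

Request:
carry_out --pt "0 0 0 0 0 -5 -1" --pt "0 0 0 0 0 -20 -1" --pt "0 0 0 0 0 -50 -1" --pt "0 0 0 0 0 -90 -1" --pt "0 0 0 0 0 -130 -1" --pt "0 0 0 0 0 -160 -1" --pt "0 0 0 0 0 -170 -1" --pt "0 0 0 0 0 -170 -1" --force 20

```text
time_s: 12.95
ee_pos: [592.2, 257.4, 227.0]
ee_rot: [179.9, 0.0, 157.7]
force: [-0.2, 0.1, -0.8]
gripper_width: 60.7
gripper_force: 20.0
```

Run:
```python
from kin import *
from scipy.spatial.transform import Slerp
np.set_printoptions(precision=1,suppress=True)
s=state();print(s['time_s'],s['ee_pos'],s['ee_rot'],s['force'],s['gripper_width'],s['gripper_force'])
M=place(70,5);r=R.from_matrix(M).as_euler('xyz',degrees=True);d=delta(np.array([635,-319,235])+19*M[:,2],r,s);print(d)
T=rot(s['ee_rot'])
for f in(.25,.5,.75,1): # check path of cup rim / camera: world TCP
    d_=np.array(d)*f;Mx=T@R.from_rotvec(d_[:3],degrees=True).as_matrix();print(f,s['ee_pos']+T@d_[3:],Mx[:,2],Mx[:,0])
```

```text
12.95 [592.2 257.4 227. ] [179.9   0.  157.7] [-0.2  0.1 -0.8] 60.699790290126195 19.9996030703187
[-89.5, 21.6, 128.0, -274.1, -508.9, -2.6]
0.25 [607.4 113.7 227.4] [ 0.2  0.4 -0.9] [-0.6  0.8  0.2]
0.5 [622.5 -30.  227.7] [ 0.5  0.5 -0.7] [-0.1  0.8  0.5]
0.75 [ 637.6 -173.7  228.1] [ 0.8  0.4 -0.5] [0.2 0.6 0.8]
1 [ 652.8 -317.5  228.5] [ 0.9  0.1 -0.3] [0.3 0.  0.9]
```

Request:
carry_out --pt "-4.5 1.1 6.4 -13.7 -25.4 0 -1" --pt "-9 2.2 12.8 -27.4 -50.9 0 -1" --pt "-13.4 3.2 19.2 -41.1 -76.3 0 -1" --pt "-17.9 4.3 25.6 -54.8 -101.8 -1 -1" --pt "-22.4 5.4 32 -68.5 -127.2 -1 -1" --pt "-26.9 6.5 38.4 -82.2 -152.7 -1 -1" --pt "-31.3 7.6 44.8 -95.9 -178.1 -1 -1" --pt "-35.8 8.6 51.2 -109.6 -203.6 -1 -1" --pt "-40.3 9.7 57.6 -123.3 -229 -1 -1" --pt "-44.8 10.8 64 -137 -254.5 -1 -1" --pt "-49.2 11.9 70.4 -150.8 -279.9 -1 -1" --pt "-53.7 13 76.8 -164.5 -305.3 -2 -1" --pt "-58.2 14 83.2 -178.2 -330.8 -2 -1" --pt "-62.7 15.1 89.6 -191.9 -356.2 -2 -1" --pt "-67.1 16.2 96 -205.6 -381.7 -2 -1" --pt "-71.6 17.3 102.4 -219.3 -407.1 -2 -1" --pt "-76.1 18.4 108.8 -233 -432.6 -2 -1" --pt "-80.6 19.4 115.2 -246.7 -458 -2 -1" --pt "-85 20.5 121.6 -260.4 -483.5 -2 -1" --pt "-89.5 21.6 128 -274.1 -508.9 -2.6 -1" --force 20

```text
time_s: 14.95
ee_pos: [650.9, -318.1, 223.3]
ee_rot: [-178.6, -69.6, 3.3]
force: [0.3, -0.4, -0.5]
gripper_width: 60.7
gripper_force: 20.0
```

Request:
carry_out --pt "0 0 0 0 0 0 -1" --pt "0 0 0 0 0 0 -1" --pt "0 0 0 0 0 0 -1"

```text
time_s: 15.25
ee_pos: [652.2, -316.3, 226.6]
ee_rot: [-179.9, -69.8, 5.0]
force: [0.1, -0.4, -1.0]
gripper_width: 60.5
gripper_force: 20.0
```

Run:
```python
from kin import *
np.set_printoptions(precision=2,suppress=True)
s=state();print(s['time_s'],s['ee_pos'],s['ee_rot'],s['force'],s['gripper_width'],s['qpos'])
A=grab_frame('top');B=grab_frame('side')
a=A[130:280,420:580,::-1];b=B[240:390,420:580,::-1]
cv2.imwrite('pics/p5.png',np.hstack([a,b]).repeat(2,0).repeat(2,1)); cv2.imwrite('pics/top5.png',A[:,:,::-1]);cv2.imwrite('pics/side5.png',B[:,:,::-1])
```

```text
15.25 [ 652.22 -316.33  226.59] [-179.89  -69.81    4.98] [ 0.1  -0.43 -1.  ] 60.52627974208476 [-46.86  23.81 117.03 107.32  50.74 -50.  ]
```

View pics/p5.png

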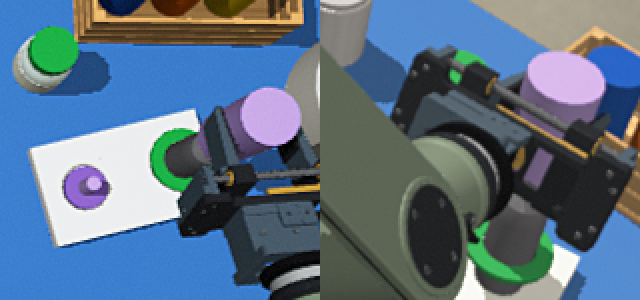

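Run:
```python
from kin import *
np.set_printoptions(precision=2,suppress=True)
s=state();E={}
for n,uv in(('top',(555,188)),('side',(542,281))):
    I=cv2.imread(f'pics/{n}5.png')[:,:,::-1].copy();print(I[uv[1],uv[0]])
    ref=I[uv[1],uv[0]].astype(int); m=(np.abs(I.astype(int)-ref).max(2)<14).astype(np.uint8)
    k,l,st,ce=cv2.connectedComponentsWithStats(m); i=l[uv[1],uv[0]]
    c=cv2.findContours((l==i).astype(np.uint8),0,1)[0][0];e=cv2.fitEllipse(cv2.convexHull(c));print(n,st[i],ce[i],e);E[n]=e[0]
P=tri(ray('top',E['top']),ray('side',E['side']));T=rot(s['ee_rot']);g=s['ee_pos']-19*T[:,2]
print('end',P,[onz(n,E[n],P[2]) for n in E],'grasp',g)
a=R.from_rotvec([0,0,0]);th=np.radians(70);cup=T@np.array([-np.sin(th),0,np.cos(th)]);print('cup axis pred',cup,'rim pred',P+100*cup,'s',(g-P)@cup)
```

```text
[201 170 232]
top [541 174  29  29 634] [555.07 187.76] ((555.1001586914062, 187.70278930664062), (27.482013702392578, 29.37298011779785), 127.9044189453125)
[219 185 236]
side [524 266  38  26 731] [542.75 278.36] ((542.70166015625, 278.3354187011719), (23.842296600341797, 38.419376373291016), 106.68254089355469)
end [ 636.92 -317.34  275.32] [array([ 635.69, -316.08,  275.32]), array([ 638.73, -317.89,  275.32])] grasp [ 634.76 -318.21  234.05]
cup axis pred [-0. -0. -1.] rim pred [ 636.71 -317.36  175.32] s 41.28257914391637
```

Run:
```python
from kin import *
np.set_printoptions(precision=3,suppress=True)
s=state();T=rot(s['ee_rot']);print(s['ee_pos']);print('down',T.T@[0,0,-1.]);p=np.array([651.2,-317.4,0])
for z in(226,200,172):
    p[2]=z;print(z,delta(p,[180,-70,5],s))
```

```text
[ 652.534 -316.639  227.51 ]
down [-0.939 -0.     0.344]
226 [-0.1, 0.1, 0.0, -1.9, 0.6, -0.8]
200 [-0.1, 0.1, 0.0, -26.3, 0.6, 8.2]
172 [-0.1, 0.1, 0.0, -52.6, 0.6, 17.8]
```

Request:
carry_out --pt "0 0 0 -0.5 0 -1.5 -1" --pt "0 0 0 -9.5 0 2 -1" --pt "0 0 0 -19 0 5.5 -1" --pt "0 0 0 -28.5 0 9 -1" --pt "0 0 0 -36 0 11.5 -1" --pt "0 0 0 -41.5 0 13.5 -1" --pt "0 0 0 -47 0 15.5 -1" --pt "0 0 0 -52.5 0 17.5 -1" --pt "0 0 0 -52.5 0 17.5 -1" --pt "0 0 0 -52.5 0 17.5 -1"

```text
time_s: 16.35
ee_pos: [651.1, -317.6, 172.6]
ee_rot: [-180.0, -69.9, 5.0]
force: [0.1, 0.0, -1.1]
gripper_width: 60.8
gripper_force: 20.0
```

Run:
```python
from kin import *
np.set_printoptions(precision=2,suppress=True)
s=state();print(s['time_s'],s['ee_pos'],s['ee_rot'],s['force'],s['torque'])
B=grab_frame('side');A=grab_frame('top');A2=A[150:260,450:560,::-1];B=B[260:410,440:590,::-1]
cv2.imwrite('pics/p6.png',np.hstack([cv2.resize(A2,(400,400),interpolation=2),cv2.resize(B,(400,400),interpolation=2)]))
```

```text
16.35 [ 651.09 -317.6   172.65] [-179.99  -69.94    4.97] [ 0.12  0.   -1.07] [-0.09  0.79 -0.04]
```

View pics/p6.png

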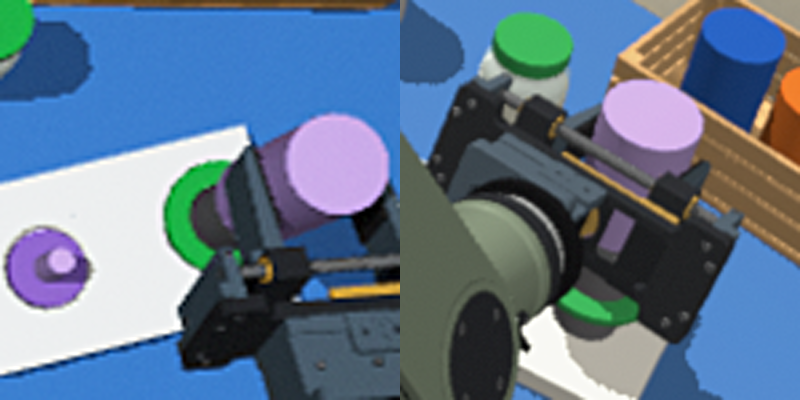

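Request:
carry_out --pt "0 0 0 -5.6 0 2.1 -1" --pt "0 0 0 -11.3 0 4.1 -1" --pt "0 0 0 -16.9 0 6.2 -1" --pt "0 0 0 -22.6 0 8.2 -1" --pt "0 0 0 -28.2 0 10.3 -1" --pt "0 0 0 -33.8 0 12.3 -1" --pt "0 0 0 -37.6 0 13.7 -1" --pt "0 0 0 -41.4 0 15 -1" --pt "0 0 0 -41.4 0 15 -1"

```text
time_s: 17.35
ee_pos: [650.7, -317.5, 127.7]
ee_rot: [-179.9, -69.9, 4.8]
force: [-0.2, 0.1, -0.8]
gripper_width: 60.7
gripper_force: 20.0
```

Request:
carry_out --pt "0 0 0 -1.9 0 0.7 -1" --pt "0 0 0 -3.8 0 1.4 -1" --pt "0 0 0 -4.7 0 1.7 -1" --pt "0 0 0 -5.6 0 2 -1" --pt "0 0 0 -6.1 0 2.2 -1" --pt "0 0 0 -6.6 0 2.4 -1" --pt "0 0 0 -6.6 0 2.4 -1"

```text
time_s: 18.05
ee_pos: [650.9, -317.6, 121.5]
ee_rot: [-180.0, -69.9, 5.0]
force: [-0.1, 0.9, -0.9]
gripper_width: 60.4
gripper_force: 20.0
```

Request:
carry_out --pt "0 0 0 -0.5 0 0.2 -1" --pt "0 0 0 -0.9 0 0.35 -1" --pt "0 0 0 -1.4 0 0.5 -1" --pt "0 0 0 -1.9 0 0.7 -1" --pt "0 0 0 -2.4 0 0.85 -1" --pt "0 0 0 -2.8 0 1 -1" --pt "0 0 0 -2.8 0 1 -1"

```text
time_s: 18.75
ee_pos: [650.8, -317.6, 118.4]
ee_rot: [-180.0, -69.9, 4.9]
force: [0.6, 0.9, -1.6]
gripper_width: 60.6
gripper_force: 20.0
```

Request:
carry_out --pt "0 0 0 -0.5 0 0.2 -1" --pt "0 0 0 -0.9 0 0.35 -1" --pt "0 0 0 -1.4 0 0.5 -1" --pt "0 0 0 -1.9 0 0.7 -1" --pt "0 0 0 -1.9 0 0.7 -1"

```text
time_s: 19.25
ee_pos: [650.8, -317.5, 116.4]
ee_rot: [-180.0, -69.9, 5.0]
force: [-0.6, -0.3, -0.0]
gripper_width: 60.5
gripper_force: 20.0
```

Request:
carry_out --pt "0 0 0 -0.5 0 0.2 -1" --pt "0 0 0 -0.9 0 0.35 -1" --pt "0 0 0 -1.4 0 0.5 -1" --pt "0 0 0 -1.4 0 0.5 -1"

```text
time_s: 19.65
ee_pos: [651.1, -317.6, 115.8]
ee_rot: [180.0, -70.0, 5.0]
force: [0.3, 0.2, 2.4]
gripper_width: 60.2
gripper_force: 20.0
```

Request:
carry_out --pt "0 0 0 -0.3 0 0.1 -1" --pt "0 0 0 -0.5 0 0.2 -1" --pt "0 0 0 -0.5 0 0.2 -1"

```text
time_s: 19.95
ee_pos: [651.2, -317.6, 115.7]
ee_rot: [179.9, -70.1, 5.1]
force: [-1.4, 0.4, 5.4]
gripper_width: 60.7
gripper_force: 20.0
```

Run:
```python
from kin import *
np.set_printoptions(precision=2,suppress=True)
s=state();print(s['time_s'],s['ee_pos'],s['ee_rot'],s['force'],s['torque'])
B=grab_frame('side');A=grab_frame('top');A2=A[150:260,450:560,::-1];B2=B[260:410,440:590,::-1]
cv2.imwrite('pics/p7.png',np.hstack([cv2.resize(A2,(400,400),interpolation=2),cv2.resize(B2,(400,400),interpolation=2)]))
```

```text
19.95 [ 651.21 -317.59  115.75] [179.92 -70.08   5.06] [-1.42  0.4   5.44] [0.13 0.05 0.13]
```

View pics/p7.png

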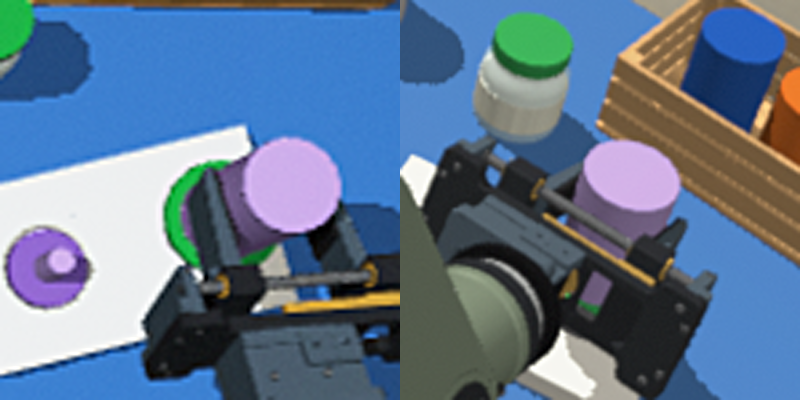

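Request:
carry_out --pt "0 0 0 0.4 0 -0.1 -1" --pt "0 0 0 0.4 0 -0.1 -1" --pt "0 0 0 0.4 0 -0.1 0.4" --pt "0 0 0 0.4 0 -0.1 0.65" --pt "0 0 0 0.4 0 -0.1 0.8" --pt "0 0 0 0.4 0 -0.1 0.8" --pt "0 0 0 0.4 0 -0.1 0.8" --pt "0 0 0 0.4 0 -0.1 0.8" --pt "0 0 0 0.4 0 -0.1 0.8"

```text
time_s: 20.95
ee_pos: [650.9, -317.6, 114.8]
ee_rot: [-180.0, -69.9, 5.0]
force: [0.1, -0.4, -1.1]
gripper_width: 82.7
gripper_force: 0.0
```

Request:
carry_out --pt "0 0 0 0 0 -10 0.8" --pt "0 0 0 0 0 -25 0.8" --pt "0 0 0 0 0 -45 0.8" --pt "0 0 0 0 0 -70 0.8" --pt "0 0 0 0 0 -100 0.8" --pt "0 0 0 0 0 -130 0.8" --pt "0 0 0 30 0 -150 0.8" --pt "0 0 0 60 0 -150 0.8" --pt "0 0 0 60 0 -150 0.8" --pt "0 0 0 60 0 -150 0.8"

```text
time_s: 21.95
ee_pos: [530.2, -327.9, 223.4]
ee_rot: [179.7, -69.9, 5.3]
force: [0.2, 0.8, -0.5]
gripper_width: 81.9
gripper_force: 0.0
```

Run:
```python
from kin import *
np.set_printoptions(precision=2,suppress=True)
s=state();print(s['time_s'],s['ee_pos'],s['force'])
B=grab_frame('side');A=grab_frame('top');A2=A[150:260,430:540,::-1];B2=B[280:430,410:560,::-1]
cv2.imwrite('pics/p8.png',np.hstack([cv2.resize(A2,(400,400),interpolation=2),cv2.resize(B2,(400,400),interpolation=2)]))
```

```text
21.95 [ 530.2  -327.88  223.44] [ 0.24  0.76 -0.47]
```

View pics/p8.png

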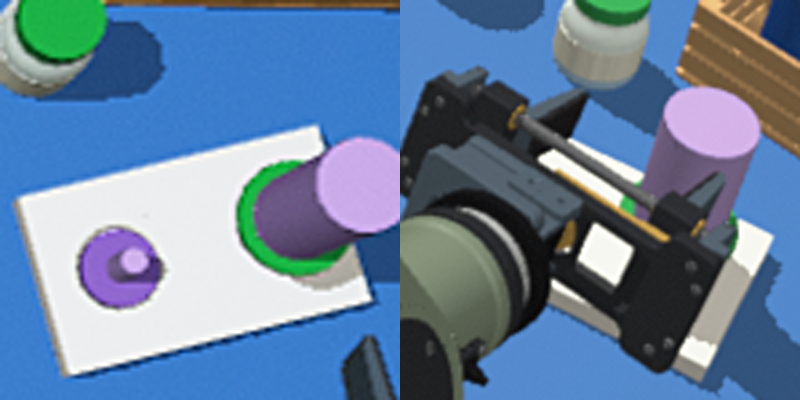

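The last picture shows the cup standing upright on the collar and the lid flat in the recess, with the arm clear of both.

```bash
python3 -c "
from workcell import workorder
print(workorder.job_done())"
```

```text
the job is handed in; nothing more can be done
None
```

The lavender cup stands upside down on the peg with its rim on the green collar, the purple lid sits spout up and fully home in the recess, and I handed the job in at about 22 s with the arm clear; no verdict came back.

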